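# Jack up the marked side of the balance slab and hold it

### The job

The stone balance slab has to be held up on one side: set the blue hand jack upright on the bench with its saddle centred under the lift pad that carries the orange disc (not the grey one). Pump the handle once all the way down and let it come fully up again to check the seat, then press it all the way down and finish while still holding it down, so that the jack alone carries the raised pad. Do not shove the slab, do not let a disc come off its pad, and leave the bottle, beaker and tray alone.

Things in the scene. Friction and masses are not known exactly. Their poses are not given: they have to be found in the camera images.
- jack: Blue hand jack, 0.89 kg, loose on the bench. Origin: on the bench under the middle of its carrying block; x from the block to the saddle, z up. Base plate 70 wide, 10 thick, x = -140 to +95 mm, low enough to go under the slab. Block 36 (x) x 30 (y) mm, z = 10 to 100 mm, near the centre of mass. Saddle axis at x = +70, handle pad at x = -132 mm.
- jack_grip (a point): The point to grasp on the jack's carrying block: on its axis, 85 mm above the jack's underside and 15 mm below the block's top. Grasp across the 30 mm width (the jack's y); both sides are clear.
- saddle_top (a point): Centre of the top face of the round black jack saddle (diameter 36 mm) on a 38 mm diameter fixed cylinder; with the handle up it is 58 mm above the jack's underside, 70 mm ahead of the block's axis. It rises 40 mm per rad of the pump handle, 24 mm in all. The load pushes it back down.
- handle_pad (a point): Centre of the top face of the yellow push pad (44 x 44 mm) at the outer end of the pump handle, about 113 mm above the bench when up and about 47 mm when fully down; it moves on an arc of 114 mm radius about a hinge 25 mm behind the block's axis and 65 mm high, so it goes almost straight down. Nothing is above it. Its face is level at half stroke, tilted 0.3 rad at either end.
- pump_handle (a joint): Pump handle angle: 0 = fully up, 0.6 rad = fully down at its stop. A spring and the load push it back up by themselves when it is not held. Holding it down takes about 3 N unloaded and 10 to 17 N with the slab on it.
- slab: Stone slab 200 (x) x 240 (y) mm, z = 45 to 80 mm, 3.5 to 6.5 kg, loose on 4 feet (radius 14, at x +-85, y +-100 mm), a balance fixed on top (x -25 to 95, y +-80, up to z 130 mm). Origin: on the bench under its centre, z up. Lift pads: dark steel plates 50 x 60 mm centred at x -65, y +150 and y -150 mm, z = 70 to 80 mm, free below. Raising a pad tips the slab.
- orange_disc_center (a point): Centre of the loose orange disc (diameter 32 mm, 10 mm thick) that lies centred on top of the lift pad to be raised; 85 mm above the bench at the start, about 97 mm with the pad fully raised.
- grey_disc_center (a point): Centre of the loose light grey disc, same size, on top of the other lift pad, which is not to be raised; 85 mm above the bench.
- amber_bottle: Bystander: amber glass bottle, diameter 64 mm, 150 mm tall; origin at the centre of its underside.
- beaker: Bystander: empty glass beaker, diameter 68 mm, 85 mm tall; origin at the centre of its underside.
- blue_tray: Bystander: open blue tray 90 x 130 x 50 mm; origin at the centre of its underside.
Not all that is in view belongs to the job. Leave any yellow look-alike of the part that bears orange_disc_center alone.

How it is judged:
By the outcome, as a careful person would: the job done as asked, in the order asked, and still so for the second after the job is handed in, while the arm keeps its last pose, push and grip.
It also fails if it takes over 64 s, if anything falls off the work surface, if the arm or the gripper's body presses on something with over 40 N, if the wrist force passes 120 N, or if a joint passes its speed limit or range.

### The arm

A 6-joint arm with a two-finger parallel gripper is mounted at the origin on the work surface. World frame = base frame: x ahead of the robot, y to its left, z up, the work surface at z = 0. Lengths are in m, angles in rad, forces in N, time in s.
With the tool pointing down it reaches from about 0.325 to 0.75 m from the base axis. Payload 7.6 kg.
Tool frame: the origin (TCP) lies at the very end of the fingers, on their centre line; the grasp point (between the pads) lies 19 mm behind it; z points along the fingers, y is the direction in which the jaws open and shut (so a half turn about z gives the same grasp; the last joint's range is limited). The gripper opens to 85 mm and grips with 20 to 120 N. Pads are 22 mm wide; open, the fingers measure 114 mm over their backs; the gripper's body (76 mm by 85 mm) begins 54 mm behind the grasp point. The pads swing forward as they close: fully open they stand 13 mm farther back than shut.
Start: joints at [1.151, 0.052, 1.401, -0, 1.689, -0.07], TCP at [0.18, 0.493, 0.231] pointing down, gripper open.
Joint ranges: [-2.9, 2.9], [-0.91, 2.17], [0.12, 2.37], [-1.06, 4.2], [0.26, 2.73], [-2.93, 2.93]. Speed limits (rad/s): [2.57, 2.57, 3.01, 3.14, 3.14, 3.14].

### API

Orientations are given as a 3x3 rotation matrix whose columns are the frame's x, y, z axes.
In Python, from workcell import arm, cams, job_done gives the robot as it stands.
- The arm moves only by the shell command python3 -m jog 'ROWS' [FORCE]. ROWS is JSON, a list of rows, each an object with "hand": the finger opening in m, from 0 to 0.0854; "translation": the shift along the world's x, y, z in m, a list of three; "twist": the turn, a rotation vector about the world's x, y, z in degrees, a list of three. A call has exactly 5 rows; each row is the pose to reach, as a shift and turn from the pose commanded when the call began; what a row does not reach only later rows make up. A row lasts 1/8 s, in which the tool goes at most 62.5 mm and 10.7 degrees, less where a joint would pass 70% of its speed; a pose out of reach is approached as far as the arm can. A call with a gripper value outside its range is refused whole. The fingers move at their own pace and stop on an object; FORCE is the grip in N (left out, the last holds). Time passes only in rows, so rows that repeat a pose let the fingers close, or fill a call up. It gives the time, the measured TCP pose, the force and the opening at its end, in the units of the state.
- arm.read_state(): the state, without advancing time (a new reading comes with each control period).
- cams.capture(name): name is "scene" or "top"; returns the picture (384x512x3 uint8, red, green, blue); there is no depth.
- cams.camera_model(name): a dict with "fx", "fy", "cx", "cy" (pixels), "extrinsics" (4x4, takes a point from world to camera coordinates). Camera axes: x right, y down, z forward; pixel columns grow to the right and rows downward; lengths in m; the calibration is good to about 2 mm. A picture is of the moment at which its call begins. camera_model takes no time and is no camera call.
- job_done(): hands the job in, once; it reports no verdict.
The state is a dict: "clock": time; "joint_pos": joint angles; "joint_velocities": joint speeds; "joint_torque": joint torques, N m; "tcp_pos": TCP position; "orientation": TCP orientation; "ft_force": force on the tool from outside, world axes, zero at the start; "torque": the same for the moment, N m; "grip_width": opening from 0.0 (shut) to 1.0 (fully open).
Only numpy, scipy, OpenCV 4.12 (cv2) and the standard library are available. Lean on these libraries where they do the work, as an engineer would, in place of code of your own. Each camera call takes 0.05 s, during which the arm holds its last target.

## Working session

There is one attempt and no reset: what is moved stays moved. The work goes in short steps, Python scripts to look and compute and a shell command to move; the robot and the scene stay as the last step left them, time stands still between calls to the robot, and variables do not carry over. Pictures are saved under pics/ and viewed, and the job is handed in when it is done.

```bash
ls; mkdir -p pics
python3 - <<'E'
from workcell import arm,cams
import cv2
for n in("scene","top"):
    cv2.imwrite(f"pics/{n}0.png",cams.capture(n)[:,:,::-1])
    m=cams.camera_model(n);print(n,m)
s=arm.read_state();print(s)
E
```

```text
pics
scene {'fx': 437.4288431247715, 'fy': 437.4288431247715, 'cx': 256.05850648741915, 'cy': 191.14277073676917, 'extrinsics': array([[ 0.67517868,  0.73765166, -0.00194281, -0.3762161 ],
       [ 0.59737854, -0.54832687, -0.58521494, -0.28857531],
       [-0.43275007,  0.39396406, -0.81087589,  1.48374991],
       [ 0.        ,  0.        ,  0.        ,  1.        ]])}
top {'fx': 399.41415378203266, 'fy': 399.41415378203266, 'cx': 261.70934901274535, 'cy': 197.28361438297802, 'extrinsics': array([[-0.00610377, -0.9999405 ,  0.00904069,  0.00355208],
       [-0.98947362,  0.00473219, -0.14463596,  0.56510675],
       [ 0.14458457, -0.00982835, -0.98944363,  1.28313498],
       [ 0.        ,  0.        ,  0.        ,  1.        ]])}
{'clock': 0.1, 'joint_pos': array([ 1.15072927e+00,  5.27478083e-02,  1.40162656e+00,  2.02617793e-05,
        1.68859974e+00, -7.02756750e-02]), 'joint_velocities': array([-7.91132891e-04, -3.33796358e-03, -2.12219129e-03,  1.72793603e-03,
       -4.88739581e-04,  3.48087950e-05]), 'joint_torque': array([ 1.39158092e-03, -3.82585394e+01, -3.60981774e+01, -3.23150300e-05,
        4.85040699e-03, -7.58375933e-06]), 'tcp_pos': array([0.17976932, 0.49297551, 0.23056854]), 'orientation': array([[-9.39445004e-01,  3.42699206e-01, -5.81757073e-04],
       [ 3.42699680e-01,  9.39444176e-01, -1.25314252e-03],
       [ 1.17077346e-04, -1.37662645e-03, -9.99999046e-01]]), 'ft_force': array([ 0.26832824, -0.1647023 , -0.09939171]), 'torque': array([-0.00408422, -0.02316503, -0.04245821]), 'grip_width': 1.0025286019848214}
```

View pics/scene0.png

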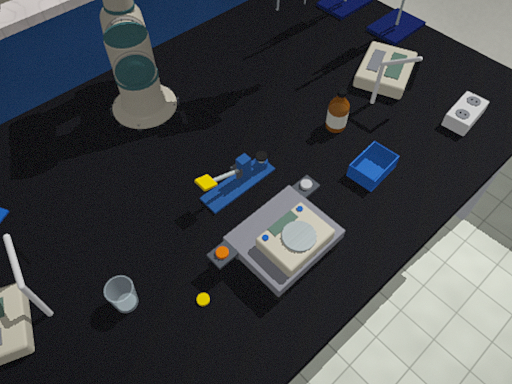

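View pics/top0.png

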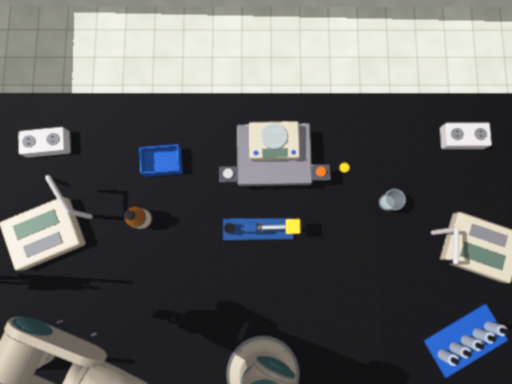

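The scene view shows the jack with its yellow pad near (206,183) and black saddle near (262,158). The orange disc is at (222,252), the grey disc at (306,184), and a yellow decoy at (203,299). In the top view the same things are at: handle pad (293,227), saddle (231,229), orange (321,172), grey (228,174), decoy (344,168).

```bash
cat > h.py <<'E'
import numpy as np,cv2
from workcell import arm,cams
def ray(n,u,v):
    m=cams.camera_model(n);E=np.array(m["extrinsics"]);R=E[:3,:3];t=E[:3,3]
    d=R.T@np.array([(u-m["cx"])/m["fx"],(v-m["cy"])/m["fy"],1.]);return -R.T@t,d
def plane(n,u,v,z):
    o,d=ray(n,u,v);return o+d*(z-o[2])/d[2]
def tri(p,q):
    o1,d1=ray("scene",*p);o2,d2=ray("top",*q)
    s=np.linalg.lstsq(np.c_[d1,-d2],o2-o1,rcond=None)[0];a=o1+d1*s[0];b=o2+d2*s[1]
    return (a+b)/2,np.linalg.norm(a-b)
def proj(n,p):
    m=cams.camera_model(n);E=np.array(m["extrinsics"]);c=E[:3,:3]@np.array(p)+E[:3,3]
    return m["fx"]*c[0]/c[2]+m["cx"],m["fy"]*c[1]/c[2]+m["cy"]
R=dict(orange=((5,200,120),(16,255,255)),yellow=((22,180,120),(34,255,255)),blue=((100,120,50),(125,255,255)))
def blobs(img,c,amin=25):
    h=cv2.cvtColor(img,cv2.COLOR_RGB2HSV);m=cv2.inRange(h,*map(np.array,R[c]))
    n,l,s,ce=cv2.connectedComponentsWithStats(m)
    return [(tuple(ce[i].round(1)),int(s[i][4]),tuple(map(int,s[i][:4]))) for i in range(1,n) if s[i][4]>=amin],l
E
python3 - <<'E'
from h import *
for n in("scene","top"):
    im=cv2.imread(f"pics/{n}0.png")[:,:,::-1].copy()
    for c in R: print(n,c,blobs(im,c)[0])
    z=cv2.resize(im[120:320,180:360] if n=="scene" else im[110:260,200:360],None,fx=4 if n=="top" else 3,fy=4 if n=="top" else 3,interpolation=cv2.INTER_CUBIC)
    cv2.imwrite(f"pics/{n}0z.png",z[:,:,::-1])
E
```

```text
scene orange [((np.float64(221.8), np.float64(252.9)), 79, (216, 247, 12, 12))]
scene yellow [((np.float64(205.3), np.float64(181.9)), 230, (195, 174, 23, 17)), ((np.float64(202.6), np.float64(298.7)), 145, (196, 292, 14, 14))]
scene blue [((np.float64(50.6), np.float64(59.4)), 8351, (0, 0, 112, 125)), ((np.float64(179.0), np.float64(15.4)), 2697, (134, 0, 114, 48)), ((np.float64(341.9), np.float64(6.6)), 637, (317, 0, 55, 20)), ((np.float64(395.0), np.float64(26.5)), 1145, (366, 9, 59, 36)), ((np.float64(372.2), np.float64(165.5)), 1602, (346, 140, 54, 52)), ((np.float64(236.6), np.float64(182.7)), 1747, (199, 153, 77, 61)), ((np.float64(3.1), np.float64(213.5)), 95, (0, 207, 10, 17)), ((np.float64(264.7), np.float64(237.2)), 27, (262, 235, 6, 6))]
top orange [((np.float64(320.8), np.float64(171.4)), 51, (317, 168, 8, 8))]
top yellow [((np.float64(344.0), np.float64(167.1)), 90, (339, 162, 11, 11)), ((np.float64(294.8), np.float64(226.1)), 160, (288, 219, 13, 15))]
top blue [((np.float64(160.2), np.float64(159.9)), 1346, (138, 143, 45, 34)), ((np.float64(253.2), np.float64(229.3)), 1212, (222, 217, 72, 24)), ((np.float64(462.2), np.float64(339.0)), 2310, (423, 303, 86, 76))]
```

```bash
sleep 0; ls pics
```

```text
scene0.png
scene0z.png
top0.png
top0z.png
```

View pics/scene0z.png

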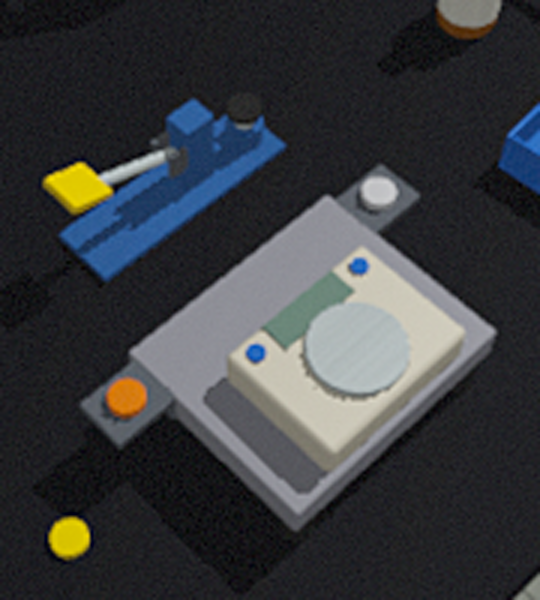

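View pics/top0z.png

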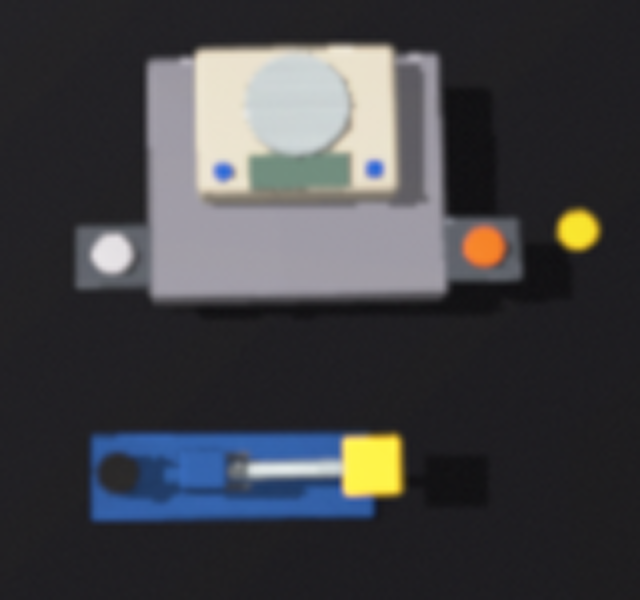

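Run:
```python
from h import *
np.set_printoptions(precision=4,suppress=True)
T=lambda u,v:(200+u/4-.4,110+v/4-.4)
S=lambda u,v:(180+u/3-.35,120+v/3-.35)
print("orange",plane("scene",221.8,252.9,.0885),plane("top",320.8,171.4,.09),tri((221.8,252.9),(320.8,171.4)))
print("grey",plane("scene",*S(378,193),.089),plane("top",*T(112,254),.09))
print("decoy",plane("scene",202.6,298.7,.01),plane("top",344,167.1,.01),tri((202.6,298.7),(344,167.1)))
print("saddle",plane("scene",*S(245,102),.058),plane("top",*T(118,471),.058))
print("hpad",plane("scene",*S(78,186),.113),plane("top",*T(373,466),.113))
print("blocktop",plane("scene",*S(191,116),.1),plane("top",*T(203,468),.1))
for a in[(60,235),(105,280),(286,146)]: print("plateS",plane("scene",*S(*a),.01))
for a in[(91,434),(91,521),(374,517)]: print("plateT",plane("top",*T(*a),.01))
for a in[(75,226),(75,289),(522,281),(520,218)]: print("padT",plane("top",*T(*a),.08))
for a in[(80,405),(122,447),(420,193),(382,165)]: print("padS",plane("scene",*S(*a),.08))
print("beaker",plane("top",392,202,0))
```

```text
orange [ 0.644  -0.1915  0.0885] [ 0.6415 -0.1902  0.09  ] (array([ 0.6425, -0.1908,  0.0855]), np.float64(0.0003782330824634332))
grey [0.6372 0.1081 0.089 ] [0.6371 0.1102 0.09  ]
decoy [ 0.6735 -0.2841  0.01  ] [ 0.6732 -0.2834  0.01  ] (array([ 0.6733, -0.2838,  0.0092]), np.float64(0.00035575299660418473))
saddle [0.4583 0.1116 0.058 ] [0.4649 0.1067 0.058 ]
hpad [ 0.4646 -0.0951  0.113 ] [ 0.4638 -0.0949  0.113 ]
blocktop [0.4632 0.0382 0.1   ] [0.4639 0.0372 0.1   ]
plateS [ 0.4311 -0.1029  0.01  ]
plateS [ 0.4996 -0.1036  0.01  ]
plateS [0.4984 0.1308 0.01  ]
plateT [0.4995 0.1331 0.01  ]
plateT [0.4267 0.1325 0.01  ]
plateT [ 0.4286 -0.104   0.01  ]
padT [0.6625 0.1412 0.08  ]
padT [0.6105 0.1407 0.08  ]
padT [ 0.6155 -0.2213  0.08  ]
padT [ 0.6677 -0.2212  0.08  ]
padS [ 0.6184 -0.2199  0.08  ]
padS [ 0.6701 -0.2186  0.08  ]
padS [0.6588 0.1416 0.08  ]
padS [0.6133 0.1396 0.08  ]
beaker [ 0.5527 -0.4459  0.    ]
```

Estimates from the two views:
- **Orange pad:** (0.6425, -0.191).
- **Slab:** yaw about +1°.
- **Jack:** block at (0.464, 0.0375), heading about +90°.

The decoy disc sits on the bench just outside the orange pad, so I will bring the jack in from the robot side at a heading of about 23°. That clears the slab's foot by about 5 mm.

```bash
python3 -m jog '[{"hand":0.085,"translation":[0.028,-0.045,0],"twist":[0,0,-7]},{"hand":0.085,"translation":[0.056,-0.09,0],"twist":[0,0,-14]},{"hand":0.085,"translation":[0.084,-0.135,0],"twist":[0,0,-21]},{"hand":0.085,"translation":[0.112,-0.18,0],"twist":[0,0,-28]},{"hand":0.085,"translation":[0.14,-0.225,0],"twist":[0,0,-35]}]' 40
```

```text
clock: 0.72
tcp_pos: [0.3203, 0.2666, 0.231]
orientation: [[-0.57, 0.822, -0.0], [0.822, 0.57, -0.0], [-0.0, -0.0, -1.0]]
ft_force: [0.8, 0.3, 0.2]
grip_width: 0.991
```

```bash
python3 -m jog '[{"hand":0.085,"translation":[0.029,-0.046,0],"twist":[0,0,-7]},{"hand":0.085,"translation":[0.058,-0.092,0],"twist":[0,0,-14]},{"hand":0.085,"translation":[0.087,-0.138,0],"twist":[0,0,-21]},{"hand":0.085,"translation":[0.116,-0.184,0],"twist":[0,0,-28]},{"hand":0.085,"translation":[0.144,-0.23,0],"twist":[0,0,-35]}]'; python3 -m jog '[{"hand":0.085,"translation":[0,0,0],"twist":[0,0,0]},{"hand":0.085,"translation":[0,0,-0.02],"twist":[0,0,0]},{"hand":0.085,"translation":[0,0,-0.05],"twist":[0,0,0]},{"hand":0.085,"translation":[0,0,-0.07],"twist":[0,0,0]},{"hand":0.085,"translation":[0,0,-0.08],"twist":[0,0,0]}]'
```

```text
clock: 1.35
tcp_pos: [0.4645, 0.0365, 0.2311]
orientation: [[0.005, 1.0, -0.0], [1.0, -0.005, 0.0], [0.0, -0.0, -1.0]]
ft_force: [1.2, 0.6, 0.7]
grip_width: 0.994
clock: 1.98
tcp_pos: [0.4631, 0.0389, 0.15]
orientation: [[-0.001, 1.0, -0.002], [1.0, 0.001, 0.0], [0.0, -0.002, -1.0]]
ft_force: [-0.4, 0.1, 0.4]
grip_width: 0.995
```

Run:
```python
from h import *
for n in("scene","top"):
    im=cams.capture(n)[120:280,160:340] if n=="scene" else cams.capture(n)[170:290,200:340]
    cv2.imwrite(f"pics/{n}1.png",cv2.resize(im[:,:,::-1],None,fx=3.5,fy=3.5,interpolation=cv2.INTER_CUBIC))
s=arm.read_state();print(s["tcp_pos"],s["orientation"].round(3),s["joint_pos"].round(3))
```

```text
[0.46326588 0.03870504 0.15047498] [[-0.     1.    -0.002]
 [ 1.     0.     0.   ]
 [ 0.    -0.002 -1.   ]] [ 0.004 -0.077  1.691  0.     1.53   0.004]
```

View pics/scene1.png

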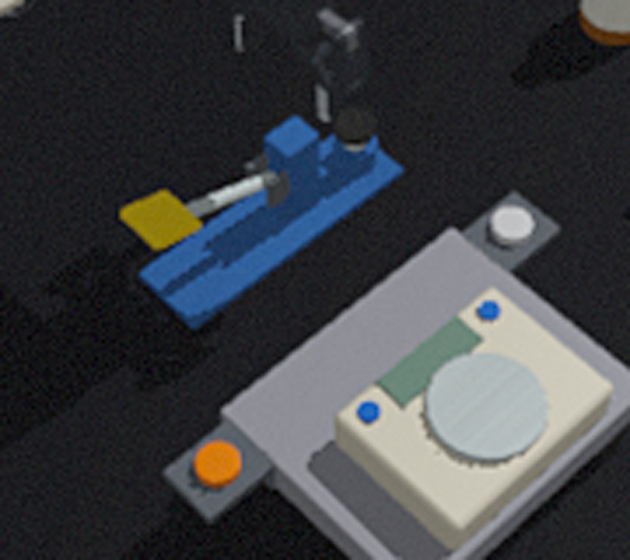

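View pics/top1.png

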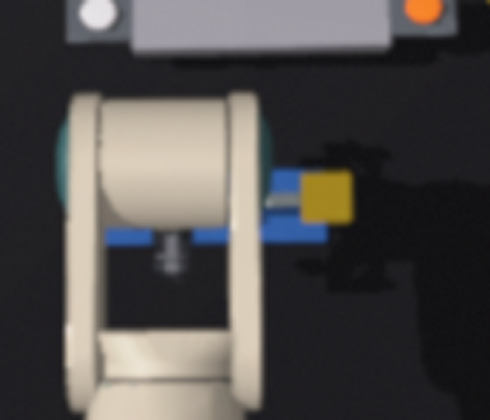

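The scene view shows the open fingers straddling the block, at about (228,129) and (252,148). The jack hasn't moved, so I'll descend and grip.

```bash
python3 -m jog '[{"hand":0.085,"translation":[0,-0.001,-0.025],"twist":[0,0,0]},{"hand":0.085,"translation":[0,-0.001,-0.05],"twist":[0,0,0]},{"hand":0.085,"translation":[0,-0.001,-0.07],"twist":[0,0,0]},{"hand":0.085,"translation":[0,-0.001,-0.084],"twist":[0,0,0]},{"hand":0.085,"translation":[0,-0.001,-0.084],"twist":[0,0,0]}]';  python3 -m jog '[{"hand":0.025,"translation":[0,0,0],"twist":[0,0,0]},{"hand":0.02,"translation":[0,0,0],"twist":[0,0,0]},{"hand":0.02,"translation":[0,0,0],"twist":[0,0,0]},{"hand":0.02,"translation":[0,0,0],"twist":[0,0,0]},{"hand":0.02,"translation":[0,0,0],"twist":[0,0,0]}]' 60
```

```text
clock: 2.7
tcp_pos: [0.4637, 0.0373, 0.0671]
orientation: [[0.001, 1.0, -0.001], [1.0, -0.001, 0.0], [0.0, -0.001, -1.0]]
ft_force: [-1.2, 0.2, -0.1]
grip_width: 0.996
clock: 3.32
tcp_pos: [0.4641, 0.0372, 0.068]
orientation: [[0.001, 1.0, 0.001], [1.0, -0.001, -0.0], [-0.0, 0.001, -1.0]]
ft_force: [-2.4, 1.1, 5.0]
grip_width: 0.345
```

```bash
python3 -m jog '[{"hand":0.02,"translation":[0,0,0.01],"twist":[0,0,0]},{"hand":0.02,"translation":[0,0,0.025],"twist":[0,0,0]},{"hand":0.02,"translation":[0,0,0.04],"twist":[0,0,0]},{"hand":0.02,"translation":[0,0,0.04],"twist":[0,0,0]},{"hand":0.02,"translation":[0,0,0.04],"twist":[0,0,0]}]' 80;  python3 -m jog '[{"hand":0.02,"translation":[0,-0.02,0],"twist":[0,0,-5]},{"hand":0.02,"translation":[0,-0.05,0],"twist":[0,0,-11]},{"hand":0.02,"translation":[0,-0.08,0],"twist":[0,0,-18]},{"hand":0.02,"translation":[0,-0.11,0],"twist":[0,0,-25]},{"hand":0.02,"translation":[0,-0.14,0],"twist":[0,0,-32]}]';  python3 -m jog '[{"hand":0.02,"translation":[0.001,-0.03,0],"twist":[0,0,-7]},{"hand":0.02,"translation":[0.002,-0.07,0],"twist":[0,0,-15]},{"hand":0.02,"translation":[0.003,-0.11,0],"twist":[0,0,-24]},{"hand":0.02,"translation":[0.004,-0.14,0],"twist":[0,0,-31]},{"hand":0.02,"translation":[0.004,-0.162,0],"twist":[0,0,-35]}]'
```

```text
clock: 3.95
tcp_pos: [0.4637, 0.0372, 0.107]
orientation: [[0.001, 1.0, -0.001], [1.0, -0.001, 0.0], [0.0, -0.001, -1.0]]
ft_force: [-0.0, -0.3, -9.0]
grip_width: 0.336
clock: 4.58
tcp_pos: [0.4634, -0.1036, 0.1065]
orientation: [[0.534, 0.846, -0.001], [0.846, -0.534, 0.0], [-0.0, -0.001, -1.0]]
ft_force: [0.3, -0.2, -9.9]
grip_width: 0.341
clock: 5.2
tcp_pos: [0.4674, -0.2658, 0.1064]
orientation: [[0.922, 0.387, -0.001], [0.387, -0.922, 0.001], [-0.001, -0.001, -1.0]]
ft_force: [0.8, 0.6, -8.3]
grip_width: 0.344
```

```bash
python3 -m jog '[{"hand":0.02,"translation":[0,0,0],"twist":[0,0,0]},{"hand":0.02,"translation":[0,0,0],"twist":[0,0,0]},{"hand":0.02,"translation":[0,0,0],"twist":[0,0,0]},{"hand":0.02,"translation":[0,0,0],"twist":[0,0,0]},{"hand":0.02,"translation":[0,0,0],"twist":[0,0,0]}]'
python3 - <<'E'
from h import *
for n in("scene","top"):
    im=cams.capture(n);cv2.imwrite(f"pics/{n}2raw.png",im[:,:,::-1])
    im=im[160:320,130:320] if n=="scene" else im[130:300,230:420]
    cv2.imwrite(f"pics/{n}2.png",cv2.resize(im[:,:,::-1],None,fx=3.5,fy=3.5,interpolation=cv2.INTER_CUBIC))
s=arm.read_state();print(s["tcp_pos"],s["orientation"].round(3),s["joint_pos"].round(3),s["ft_force"],s["torque"])
E
```

```text
clock: 5.82
tcp_pos: [0.468, -0.2645, 0.1074]
orientation: [[0.921, 0.391, 0.0], [0.391, -0.921, -0.0], [0.0, 0.0, -1.0]]
ft_force: [-0.3, -0.5, -8.7]
grip_width: 0.338
[ 0.46797836 -0.26459409  0.10738708] [[ 0.921  0.39   0.   ]
 [ 0.39  -0.921 -0.   ]
 [ 0.     0.    -1.   ]] [-0.583  0.163  1.533 -0.     1.446  0.586] [ 0.5419443  -0.27694469 -8.26642047] [ 0.01851115 -0.10471064  0.00528255]
```

View pics/scene2.png

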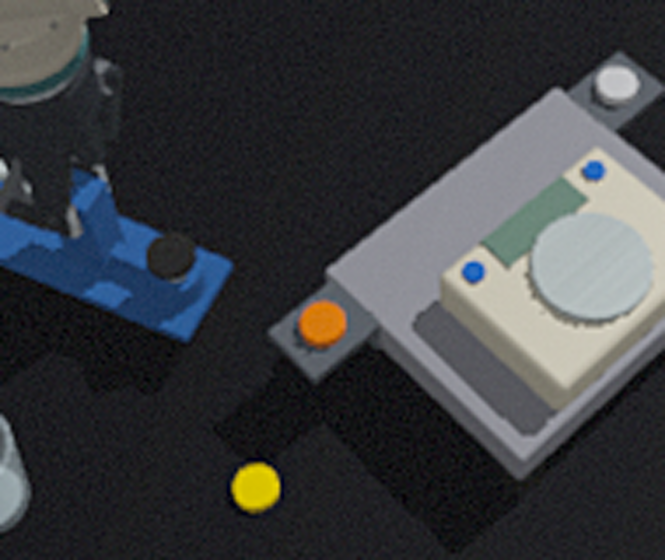

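View pics/top2.png

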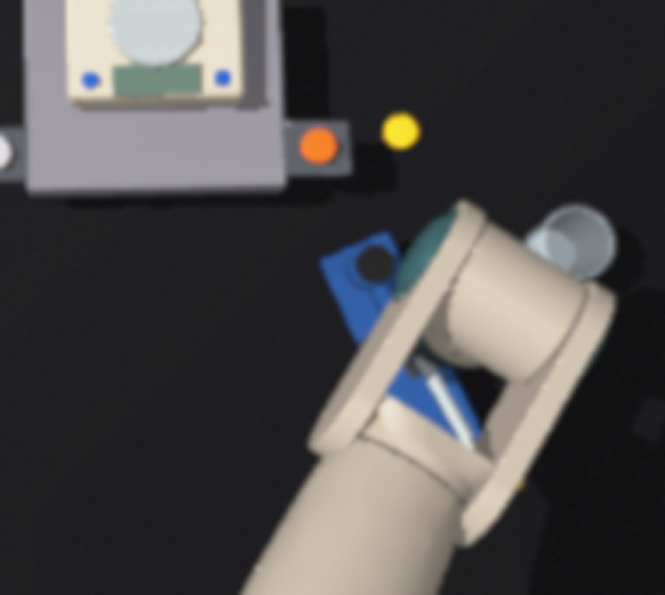

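Run:
```python
from h import *
np.set_printoptions(precision=4,suppress=True)
S=lambda u,v:(130+u/3.5-.36,160+v/3.5-.36)
T=lambda u,v:(230+u/3.5-.36,130+v/3.5-.36)
print(tri(S(171,254),T(375,264)))
print("plate front corners",plane("scene",*S(233,265),.05),plane("scene",*S(188,340),.05),plane("top",*T(320,262),.05),plane("top",*T(389,233),.05))
for n in("scene","top"):
    im=cv2.imread(f"pics/{n}2raw.png")[:,:,::-1].copy(); print(blobs(im,"orange")[0],blobs(im,"yellow")[0])
```

```text
(array([ 0.5311, -0.2365,  0.0969]), np.float64(0.0007976694217943621))
plate front corners [ 0.543  -0.1966  0.05  ] [ 0.57   -0.2583  0.05  ] [ 0.5389 -0.1945  0.05  ] [ 0.5661 -0.2604  0.05  ]
[((np.float64(221.9), np.float64(252.9)), 80, (216, 247, 12, 12))] [((np.float64(104.7), np.float64(192.7)), 311, (92, 183, 26, 22)), ((np.float64(202.6), np.float64(298.7)), 145, (196, 292, 14, 14))]
[((np.float64(320.8), np.float64(171.4)), 51, (317, 168, 8, 8))] [((np.float64(344.0), np.float64(167.1)), 90, (339, 162, 11, 11))]
```

```bash
python3 -m jog '[{"hand":0.02,"translation":[0,0,-0.01],"twist":[0,0,0]},{"hand":0.02,"translation":[0,0,-0.022],"twist":[0,0,0]},{"hand":0.02,"translation":[0,0,-0.032],"twist":[0,0,0]},{"hand":0.02,"translation":[0,0,-0.036],"twist":[0,0,0]},{"hand":0.02,"translation":[0,0,-0.036],"twist":[0,0,0]}]';  python3 -m jog '[{"hand":0.02,"translation":[0.01,0.003,0],"twist":[0,0,0]},{"hand":0.02,"translation":[0.025,0.009,0],"twist":[0,0,0]},{"hand":0.02,"translation":[0.04,0.015,0],"twist":[0,0,0]},{"hand":0.02,"translation":[0.053,0.02,0],"twist":[0,0,0]},{"hand":0.02,"translation":[0.06,0.023,0],"twist":[0,0,0]}]'
```

```text
clock: 6.55
tcp_pos: [0.4678, -0.2647, 0.0709]
orientation: [[0.921, 0.39, -0.001], [0.39, -0.921, 0.0], [-0.0, -0.0, -1.0]]
ft_force: [0.0, -0.8, -8.5]
grip_width: 0.338
clock: 7.18
tcp_pos: [0.5289, -0.2411, 0.0712]
orientation: [[0.92, 0.391, 0.0], [0.391, -0.92, -0.0], [0.0, 0.0, -1.0]]
ft_force: [0.0, -0.2, -8.0]
grip_width: 0.337
```

```bash
python3 -m jog '[{"hand":0.02,"translation":[0.01,0.0045,0],"twist":[0,0,0]},{"hand":0.02,"translation":[0.022,0.0095,0],"twist":[0,0,0]},{"hand":0.02,"translation":[0.034,0.015,0],"twist":[0,0,0]},{"hand":0.02,"translation":[0.045,0.0195,0],"twist":[0,0,0]},{"hand":0.02,"translation":[0.0505,0.022,0],"twist":[0,0,0]}]'
python3 - <<'E'
from h import *
for n in("scene","top"):
    im=cams.capture(n);cv2.imwrite(f"pics/{n}3raw.png",im[:,:,::-1]);print(blobs(im,"orange")[0])
    im=im[160:320,130:320] if n=="scene" else im[130:300,230:420]
    cv2.imwrite(f"pics/{n}3.png",cv2.resize(im[:,:,::-1],None,fx=3.5,fy=3.5,interpolation=cv2.INTER_CUBIC))
s=arm.read_state();print(s["tcp_pos"],s["ft_force"],s["torque"])
E
```

```text
clock: 7.8
tcp_pos: [0.5792, -0.2194, 0.0713]
orientation: [[0.921, 0.39, 0.0], [0.39, -0.921, -0.0], [0.0, 0.0, -1.0]]
ft_force: [-0.4, -0.3, -9.0]
grip_width: 0.337
[((np.float64(221.7), np.float64(253.0)), 83, (216, 247, 12, 12))]
[]
[ 0.57885006 -0.21944309  0.07121579] [ 0.65918605  0.53281399 -8.95756664] [ 0.06419765 -0.18049189 -0.02356164]
```

View pics/scene3.png

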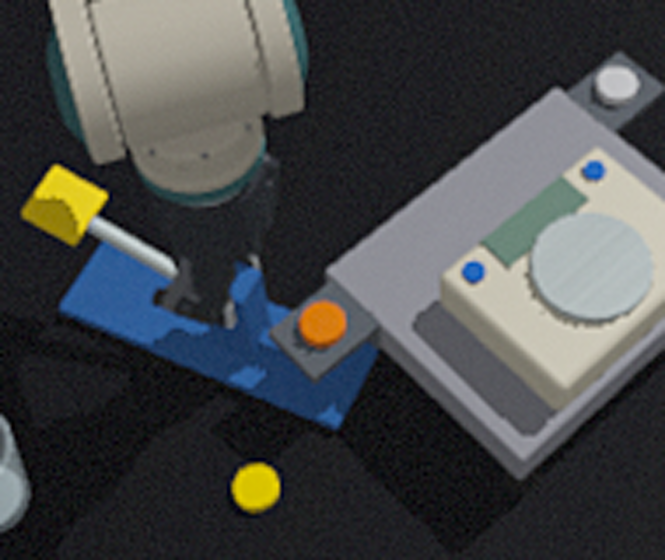

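View pics/top3.png

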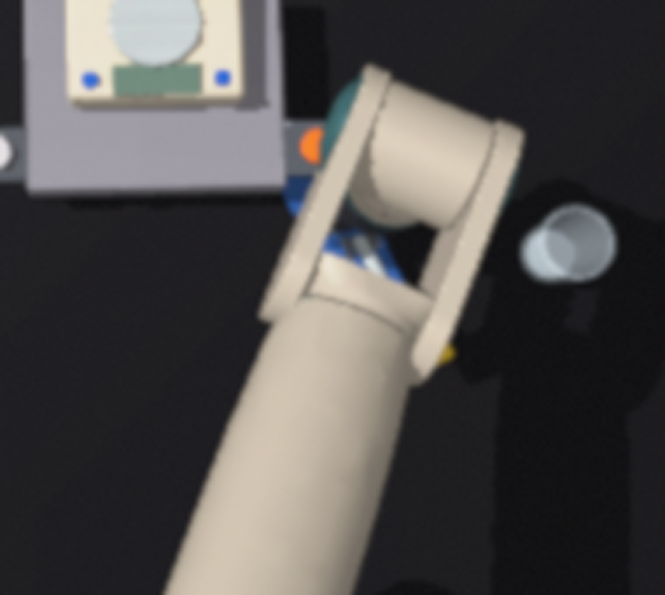

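The disc and slab haven't moved: the orange disc is still at scene pixel (221.7,253). The jack's plate front shows just past the pad, so I'll set the jack down and release.

```bash
python3 -m jog '[{"hand":0.02,"translation":[0,0,-0.001],"twist":[0,0,0]},{"hand":0.02,"translation":[0,0,-0.002],"twist":[0,0,0]},{"hand":0.02,"translation":[0,0,-0.003],"twist":[0,0,0]},{"hand":0.02,"translation":[0,0,-0.004],"twist":[0,0,0]},{"hand":0.02,"translation":[0,0,-0.0045],"twist":[0,0,0]}]'; python3 -m jog '[{"hand":0.02,"translation":[0,0,0],"twist":[0,0,0]},{"hand":0.045,"translation":[0,0,0],"twist":[0,0,0]},{"hand":0.085,"translation":[0,0,0],"twist":[0,0,0]},{"hand":0.085,"translation":[0,0,0],"twist":[0,0,0]},{"hand":0.085,"translation":[0,0,0],"twist":[0,0,0]}]'
```

```text
clock: 8.52
tcp_pos: [0.5784, -0.2199, 0.0681]
orientation: [[0.921, 0.39, 0.0], [0.39, -0.921, -0.001], [0.0, 0.001, -1.0]]
ft_force: [-5.7, 2.3, 1.7]
grip_width: 0.337
clock: 9.15
tcp_pos: [0.5786, -0.2198, 0.067]
orientation: [[0.921, 0.39, 0.0], [0.39, -0.921, -0.0], [0.0, 0.0, -1.0]]
ft_force: [-0.0, 0.3, -0.5]
grip_width: 0.996
```

```bash
python3 -m jog '[{"hand":0.085,"translation":[0,0,0.02],"twist":[0,0,0]},{"hand":0.085,"translation":[0,0,0.05],"twist":[0,0,0]},{"hand":0.085,"translation":[0,0,0.08],"twist":[0,0,0]},{"hand":0.06,"translation":[0,0,0.11],"twist":[0,0,0]},{"hand":0.0,"translation":[0,0,0.12],"twist":[0,0,0]}]'; python3 -m jog '[{"hand":0,"translation":[-0.02,-0.009,0],"twist":[0,0,0]},{"hand":0,"translation":[-0.05,-0.021,0],"twist":[0,0,0]},{"hand":0,"translation":[-0.08,-0.034,0],"twist":[0,0,0]},{"hand":0.0,"translation":[-0.11,-0.047,0],"twist":[0,0,0]},{"hand":0.0,"translation":[-0.122,-0.051,0],"twist":[0,0,0]}]'
python3 - <<'E'
from h import *
for n in("scene","top"):
    im=cams.capture(n);cv2.imwrite(f"pics/{n}4raw.png",im[:,:,::-1]);print(blobs(im,"orange")[0],blobs(im,"yellow")[0])
    im=im[160:320,130:320] if n=="scene" else im[130:300,230:420]
    cv2.imwrite(f"pics/{n}4.png",cv2.resize(im[:,:,::-1],None,fx=3.5,fy=3.5,interpolation=cv2.INTER_CUBIC))
s=arm.read_state();print(s["tcp_pos"],s["ft_force"],s["torque"])
E
```

```text
clock: 9.78
tcp_pos: [0.5793, -0.2202, 0.1907]
orientation: [[0.921, 0.39, 0.005], [0.39, -0.921, -0.002], [0.004, 0.004, -1.0]]
ft_force: [0.4, -0.2, -0.1]
grip_width: 0.601
clock: 10.4
tcp_pos: [0.4552, -0.2712, 0.1867]
orientation: [[0.921, 0.389, -0.0], [0.389, -0.921, 0.0], [-0.0, -0.0, -1.0]]
ft_force: [0.3, 1.0, -0.2]
grip_width: 0.001
[((np.float64(221.6), np.float64(252.8)), 83, (216, 247, 12, 12))] [((np.float64(147.9), np.float64(218.4)), 321, (136, 208, 25, 22)), ((np.float64(202.6), np.float64(298.7)), 145, (196, 292, 14, 14))]
[((np.float64(320.8), np.float64(171.4)), 52, (317, 168, 8, 8))] [((np.float64(344.0), np.float64(167.1)), 90, (339, 162, 11, 11))]
[ 0.45588796 -0.27101487  0.18690387] [0.32140088 0.21977422 0.11110317] [-0.03857503  0.0173885   0.00737219]
```

View pics/scene4.png

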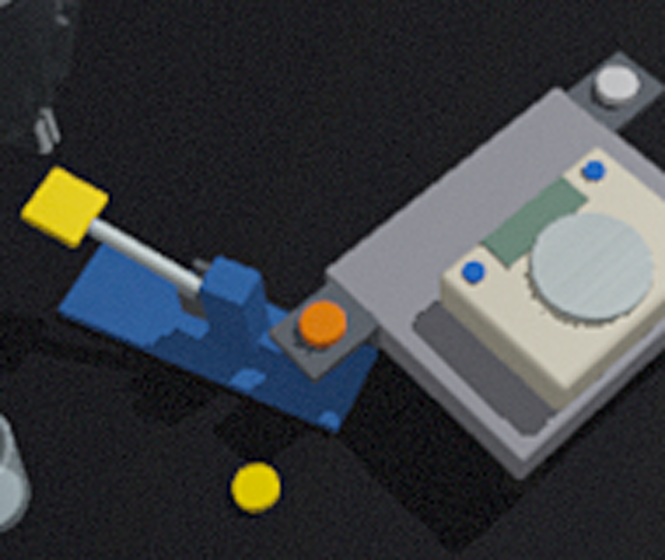

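View pics/top4.png

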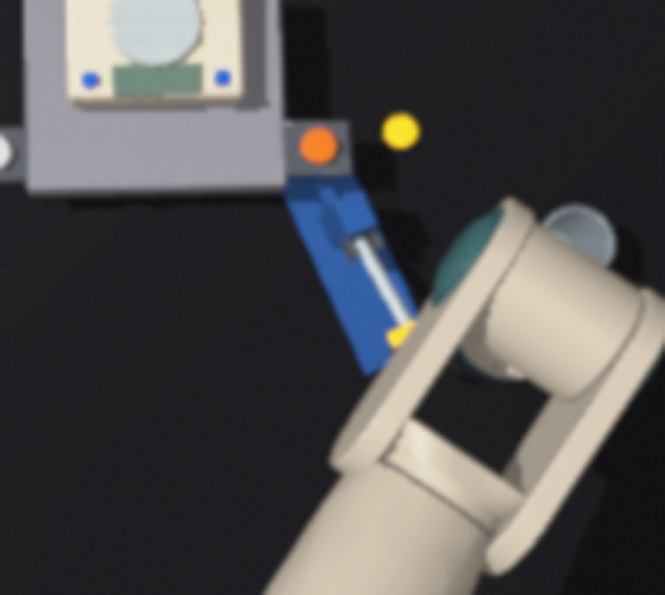

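Run:
```python
from h import *
np.set_printoptions(precision=4,suppress=True)
S=lambda u,v:(130+u/3.5-.36,160+v/3.5-.36)
T=lambda u,v:(230+u/3.5-.36,130+v/3.5-.36)
h=np.array([.92,.39,0]);l=np.array([-.39,.92,0])
hp=plane("scene",*S(65,206),.113);print("hpad",hp,"->saddle",hp+.202*h)
c=plane("scene",*S(338,428),.01);print("front right corner",c,"->saddle",c-.025*h+.035*l)
b=plane("scene",*S(231.5,280),.1);print("block",b,"->saddle",b+.07*h)
b=plane("top",*T(350,212),.1);print("blockT",b,"->saddle",b+.07*h)
r=plane("scene",*S(58,310),.01);print("rear right",r,"->saddle",r+.21*h+.035*l)
r2=plane("top",*T(368,375),.01);print("rear left",r2,"->saddle",r2+.21*h-.035*l)
print("heading",np.degrees(np.arctan2(*(c-r)[[1,0]])))
```

```text
hpad [ 0.4579 -0.272   0.113 ] ->saddle [ 0.6437 -0.1932  0.113 ]
front right corner [ 0.6789 -0.2129  0.01  ] ->saddle [ 0.6422 -0.1905  0.01  ]
block [ 0.5785 -0.2184  0.1   ] ->saddle [ 0.6429 -0.1911  0.1   ]
blockT [ 0.5782 -0.2151  0.1   ] ->saddle [ 0.6426 -0.1878  0.1   ]
rear right [ 0.4632 -0.3069  0.01  ] ->saddle [ 0.6428 -0.1928  0.01  ]
rear left [ 0.4347 -0.2439  0.01  ] ->saddle [ 0.6416 -0.1942  0.01  ]
heading 23.552063179012638
```

The jack is seated: the saddle works out to about (0.6427, -0.1915), within 1–2 mm of the pad centre, with the slab unmoved. Next is the first pump stroke.

```bash
python3 -m jog '[{"hand":0,"translation":[0.001,0,-0.02],"twist":[0,0,0]},{"hand":0,"translation":[0.001,0,-0.045],"twist":[0,0,0]},{"hand":0,"translation":[0.001,0,-0.06],"twist":[0,0,0]},{"hand":0,"translation":[0.001,0,-0.07],"twist":[0,0,0]},{"hand":0,"translation":[0.001,0,-0.075],"twist":[0,0,0]}]' 40;  python3 -m jog '[{"hand":0,"translation":[0,0,-0.006],"twist":[0,0,0]},{"hand":0,"translation":[0,0,-0.012],"twist":[0,0,0]},{"hand":0,"translation":[0,0,-0.018],"twist":[0,0,0]},{"hand":0,"translation":[0,0,-0.024],"twist":[0,0,0]},{"hand":0,"translation":[0,0,-0.028],"twist":[0,0,0]}]'
```

```text
clock: 11.12
tcp_pos: [0.4577, -0.2708, 0.1119]
orientation: [[0.921, 0.39, 0.0], [0.39, -0.921, -0.0], [0.0, 0.0, -1.0]]
ft_force: [-0.4, 0.1, 2.2]
grip_width: 0.002
clock: 11.75
tcp_pos: [0.4573, -0.2708, 0.0834]
orientation: [[0.921, 0.39, -0.0], [0.39, -0.921, -0.0], [-0.0, -0.0, -1.0]]
ft_force: [-2.4, -1.1, 3.3]
grip_width: -0.002
```

```bash
python3 -m jog '[{"hand":0,"translation":[0,0,-0.006],"twist":[0,0,0]},{"hand":0,"translation":[0,0,-0.012],"twist":[0,0,0]},{"hand":0,"translation":[0,0,-0.017],"twist":[0,0,0]},{"hand":0,"translation":[0,0,-0.022],"twist":[0,0,0]},{"hand":0,"translation":[0,0,-0.026],"twist":[0,0,0]}]';python3 -m jog '[{"hand":0,"translation":[0,0,-0.001],"twist":[0,0,0]},{"hand":0,"translation":[0,0,-0.002],"twist":[0,0,0]},{"hand":0,"translation":[0,0,-0.003],"twist":[0,0,0]},{"hand":0,"translation":[0,0,-0.004],"twist":[0,0,0]},{"hand":0,"translation":[0,0,-0.005],"twist":[0,0,0]}]'
```

```text
clock: 12.38
tcp_pos: [0.4571, -0.2714, 0.0586]
orientation: [[0.921, 0.39, -0.0], [0.39, -0.921, -0.001], [-0.001, 0.001, -1.0]]
ft_force: [-6.7, 0.0, 9.8]
grip_width: -0.003
clock: 13.0
tcp_pos: [0.4574, -0.2712, 0.0538]
orientation: [[0.921, 0.39, 0.0], [0.39, -0.921, -0.001], [-0.0, 0.001, -1.0]]
ft_force: [-5.5, -0.4, 10.1]
grip_width: -0.001
```

```bash
python3 -m jog '[{"hand":0,"translation":[0,0,-0.001],"twist":[0,0,0]},{"hand":0,"translation":[0,0,-0.002],"twist":[0,0,0]},{"hand":0,"translation":[0,0,-0.003],"twist":[0,0,0]},{"hand":0,"translation":[0,0,-0.0035],"twist":[0,0,0]},{"hand":0,"translation":[0,0,-0.004],"twist":[0,0,0]}]'
python3 - <<'E'
from h import *
for n in("scene",):
    im=cams.capture(n);print(blobs(im,"orange")[0],blobs(im,"yellow")[0])
    im=im[160:320,130:320] if n=="scene" else im[130:300,230:420]
    cv2.imwrite(f"pics/{n}5.png",cv2.resize(im[:,:,::-1],None,fx=3.5,fy=3.5,interpolation=cv2.INTER_CUBIC))
s=arm.read_state();print(s["tcp_pos"],s["ft_force"],s["torque"])
E
```

```text
clock: 13.62
tcp_pos: [0.4578, -0.2711, 0.05]
orientation: [[0.921, 0.39, 0.001], [0.39, -0.921, -0.001], [0.001, 0.001, -1.0]]
ft_force: [-3.8, 0.2, 10.7]
grip_width: -0.0
[((np.float64(221.7), np.float64(250.6)), 77, (216, 244, 12, 13))] [((np.float64(151.5), np.float64(234.3)), 118, (141, 225, 22, 16)), ((np.float64(202.6), np.float64(298.8)), 144, (196, 292, 14, 14))]
[ 0.45783664 -0.27104423  0.04989196] [-2.93983668  0.42185661 10.87851068] [ 0.12873408  0.62311654 -0.01764454]
```

View pics/scene5.png

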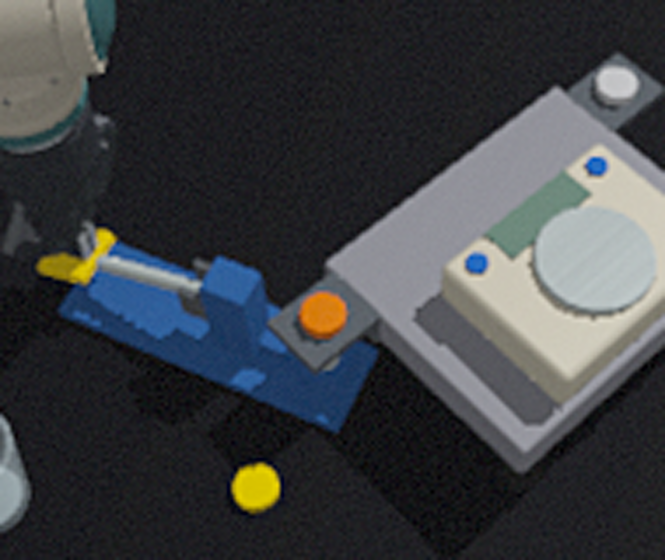

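The pad is rising: the orange disc went from scene row 252.9 to 250.6, and the jack plate hasn't moved. The force is still flat at about 10.8 N, so the stop hasn't been reached yet.

```bash
python3 -m jog '[{"hand":0,"translation":[0,0,-0.0005],"twist":[0,0,0]},{"hand":0,"translation":[0,0,-0.001],"twist":[0,0,0]},{"hand":0,"translation":[0,0,-0.0015],"twist":[0,0,0]},{"hand":0,"translation":[0,0,-0.002],"twist":[0,0,0]},{"hand":0,"translation":[0,0,-0.002],"twist":[0,0,0]}]'
```

```text
clock: 14.3
tcp_pos: [0.458, -0.2711, 0.0489]
orientation: [[0.921, 0.39, 0.002], [0.39, -0.921, -0.001], [0.001, 0.002, -1.0]]
ft_force: [-5.8, 3.2, 16.2]
grip_width: -0.005
```

```bash
python3 -m jog '[{"hand":0,"translation":[0,0,-0.0005],"twist":[0,0,0]},{"hand":0,"translation":[0,0,-0.001],"twist":[0,0,0]},{"hand":0,"translation":[0,0,-0.001],"twist":[0,0,0]},{"hand":0,"translation":[0,0,-0.001],"twist":[0,0,0]},{"hand":0,"translation":[0,0,-0.001],"twist":[0,0,0]}]'
python3 - <<'E'
from h import *
im=cams.capture("scene");print(blobs(im,"orange")[0]); im=cams.capture("top");print(blobs(im,"orange")[0])
print(proj("scene",(.6425,-.191,.0885)),proj("scene",(.6425,-.191,.1005)))
E
```

```text
clock: 14.92
tcp_pos: [0.4581, -0.2711, 0.0486]
orientation: [[0.921, 0.39, 0.002], [0.39, -0.921, -0.001], [0.001, 0.002, -1.0]]
ft_force: [-8.9, 4.0, 20.7]
grip_width: 0.0
[((np.float64(221.8), np.float64(250.0)), 89, (216, 244, 12, 12))]
[((np.float64(321.0), np.float64(170.5)), 52, (317, 167, 9, 8))]
(np.float64(221.56772474557536), np.float64(252.36691963169568)) (np.float64(221.23805683620708), np.float64(250.00637395173177))
```

Stop reached: another 1 mm of command moved the tool only 0.3 mm while the force rose to 20.7 N. The disc is up about 12 mm or more. Now I'll let the handle up fully.

```bash
python3 -m jog '[{"hand":0,"translation":[0,0,0.005],"twist":[0,0,0]},{"hand":0,"translation":[0,0,0.012],"twist":[0,0,0]},{"hand":0,"translation":[0,0,0.019],"twist":[0,0,0]},{"hand":0,"translation":[0,0,0.026],"twist":[0,0,0]},{"hand":0,"translation":[0,0,0.033],"twist":[0,0,0]}]'; python3 -m jog '[{"hand":0,"translation":[0,0,0.007],"twist":[0,0,0]},{"hand":0,"translation":[0,0,0.014],"twist":[0,0,0]},{"hand":0,"translation":[0,0,0.021],"twist":[0,0,0]},{"hand":0,"translation":[0,0,0.032],"twist":[0,0,0]},{"hand":0,"translation":[0,0,0.045],"twist":[0,0,0]}]';python3 -m jog '[{"hand":0,"translation":[0,0,0.02],"twist":[0,0,0]},{"hand":0,"translation":[0,0,0.03],"twist":[0,0,0]},{"hand":0,"translation":[0,0,0.03],"twist":[0,0,0]},{"hand":0,"translation":[0,0,0.03],"twist":[0,0,0]},{"hand":0,"translation":[0,0,0.03],"twist":[0,0,0]}]'
python3 - <<'E'
from h import *
for n in("scene","top"):
    im=cams.capture(n);cv2.imwrite(f"pics/{n}6raw.png",im[:,:,::-1]);print(blobs(im,"orange")[0],blobs(im,"yellow")[0])
    im=im[160:320,130:320] if n=="scene" else im[130:300,230:420]
    cv2.imwrite(f"pics/{n}6.png",cv2.resize(im[:,:,::-1],None,fx=3.5,fy=3.5,interpolation=cv2.INTER_CUBIC))
s=arm.read_state();print(s["tcp_pos"],s["ft_force"],s["torque"])
E
```

```text
clock: 15.65
tcp_pos: [0.4577, -0.2711, 0.0797]
orientation: [[0.921, 0.39, 0.001], [0.39, -0.921, -0.001], [0.001, 0.001, -1.0]]
ft_force: [0.0, 0.1, 1.8]
grip_width: 0.002
clock: 16.27
tcp_pos: [0.4572, -0.2707, 0.1243]
orientation: [[0.921, 0.39, -0.001], [0.39, -0.921, 0.0], [-0.001, -0.001, -1.0]]
ft_force: [0.3, 0.2, -0.1]
grip_width: -0.002
clock: 16.9
tcp_pos: [0.4571, -0.2706, 0.153]
orientation: [[0.921, 0.39, -0.001], [0.39, -0.921, 0.001], [-0.001, -0.001, -1.0]]
ft_force: [-0.3, 0.9, -0.4]
grip_width: 0.001
[((np.float64(220.6), np.float64(253.3)), 82, (215, 247, 12, 13))] [((np.float64(148.1), np.float64(219.1)), 301, (136, 210, 25, 20)), ((np.float64(202.6), np.float64(298.7)), 145, (196, 292, 14, 14))]
[((np.float64(321.5), np.float64(171.5)), 52, (318, 168, 8, 8))] [((np.float64(344.0), np.float64(167.1)), 90, (339, 162, 11, 11))]
[ 0.45717927 -0.27064616  0.15322895] [-0.04303386 -0.38175357  0.14623185] [ 0.01958507 -0.02048154  0.00840964]
```

View pics/scene6.png

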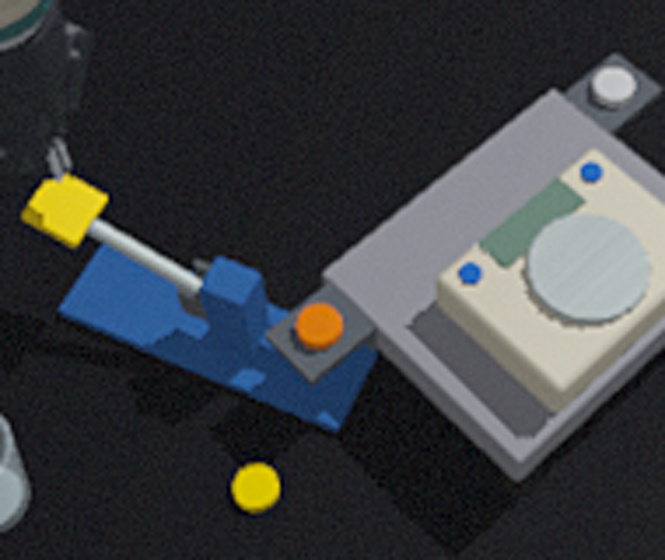

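Run:
```python
from h import *
np.set_printoptions(precision=4,suppress=True)
print(tri((221.7,252.9),(320.8,171.4)),tri((220.6,253.3),(321.5,171.5)))
a=cv2.imread("pics/scene4raw.png");b=cv2.imread("pics/scene6raw.png")
def sh(x0,x1,y0,y1):
    f=lambda i:np.float32(cv2.cvtColor(i[y0:y1,x0:x1],cv2.COLOR_BGR2GRAY))
    return cv2.phaseCorrelate(f(a),f(b),cv2.createHanningWindow((x1-x0,y1-y0),cv2.CV_32F))
print("slab",sh(225,345,185,290),"block/plate front",sh(185,235,232,290),"grey",sh(290,325,170,200))
```

```text
(array([ 0.6424, -0.1909,  0.0855]), np.float64(0.00013811524995443808)) (array([ 0.6418, -0.1934,  0.0859]), np.float64(0.000547092261996867))
slab ((-1.038361083081682, 0.446094358131468), 1.0587696313858033) block/plate front ((-0.8158340320087376, 0.2643878127522221), 1.1481068388621012) grey ((-0.8468218700746419, 0.18760928151344558), 0.8392806653623228)
```

The slab crept about 2.5 mm in -y during the stroke. The pad is now at (0.642, -0.193), still within 2 mm of the saddle, and the jack's plate hasn't moved. Now the second stroke, pressed and held.

```bash
python3 -m jog '[{"hand":0,"translation":[0,0,-0.02],"twist":[0,0,0]},{"hand":0,"translation":[0,0,-0.035],"twist":[0,0,0]},{"hand":0,"translation":[0,0,-0.043],"twist":[0,0,0]},{"hand":0,"translation":[0,0,-0.05],"twist":[0,0,0]},{"hand":0,"translation":[0,0,-0.056],"twist":[0,0,0]}]';  python3 -m jog '[{"hand":0,"translation":[0,0,-0.006],"twist":[0,0,0]},{"hand":0,"translation":[0,0,-0.012],"twist":[0,0,0]},{"hand":0,"translation":[0,0,-0.018],"twist":[0,0,0]},{"hand":0,"translation":[0,0,-0.023],"twist":[0,0,0]},{"hand":0,"translation":[0,0,-0.028],"twist":[0,0,0]}]';  python3 -m jog '[{"hand":0,"translation":[0,0,-0.004],"twist":[0,0,0]},{"hand":0,"translation":[0,0,-0.008],"twist":[0,0,0]},{"hand":0,"translation":[0,0,-0.012],"twist":[0,0,0]},{"hand":0,"translation":[0,0,-0.015],"twist":[0,0,0]},{"hand":0,"translation":[0,0,-0.018],"twist":[0,0,0]}]';  python3 -m jog '[{"hand":0,"translation":[0,0,-0.002],"twist":[0,0,0]},{"hand":0,"translation":[0,0,-0.003],"twist":[0,0,0]},{"hand":0,"translation":[0,0,-0.004],"twist":[0,0,0]},{"hand":0,"translation":[0,0,-0.005],"twist":[0,0,0]},{"hand":0,"translation":[0,0,-0.006],"twist":[0,0,0]}]'
```

```text
clock: 17.62
tcp_pos: [0.4576, -0.2711, 0.098]
orientation: [[0.921, 0.39, 0.001], [0.39, -0.921, -0.001], [0.0, 0.001, -1.0]]
ft_force: [-2.2, -0.3, 3.1]
grip_width: -0.001
clock: 18.25
tcp_pos: [0.4569, -0.2713, 0.0705]
orientation: [[0.921, 0.39, -0.001], [0.39, -0.921, -0.001], [-0.002, 0.001, -1.0]]
ft_force: [-8.0, -1.1, 11.4]
grip_width: 0.0
clock: 18.88
tcp_pos: [0.4574, -0.2712, 0.0527]
orientation: [[0.921, 0.39, 0.0], [0.39, -0.921, -0.001], [-0.0, 0.001, -1.0]]
ft_force: [-5.6, -1.1, 10.6]
grip_width: 0.001
clock: 19.5
tcp_pos: [0.4581, -0.2712, 0.0484]
orientation: [[0.921, 0.39, 0.002], [0.39, -0.921, -0.001], [0.001, 0.002, -1.0]]
ft_force: [-9.3, 3.6, 22.6]
grip_width: 0.003
```

```bash
for i in 1 2; do python3 -m jog '[{"hand":0,"translation":[0,0,0],"twist":[0,0,0]},{"hand":0,"translation":[0,0,0],"twist":[0,0,0]},{"hand":0,"translation":[0,0,0],"twist":[0,0,0]},{"hand":0,"translation":[0,0,0],"twist":[0,0,0]},{"hand":0,"translation":[0,0,0],"twist":[0,0,0]}]'; done
python3 - <<'E'
from h import *
P={}
for n in("scene","top"):
    im=cams.capture(n);P[n]=blobs(im,"orange")[0][0][0];print(blobs(im,"orange")[0],blobs(im,"yellow")[0])
    im=im[160:320,130:320] if n=="scene" else im[130:300,200:390]
    cv2.imwrite(f"pics/{n}7.png",cv2.resize(im[:,:,::-1],None,fx=3.5,fy=3.5,interpolation=cv2.INTER_CUBIC))
print(tri(P["scene"],P["top"]))
s=arm.read_state();print(s["tcp_pos"],s["ft_force"],s["torque"],s["joint_velocities"].round(3))
E
```

```text
clock: 20.12
tcp_pos: [0.458, -0.2712, 0.0485]
orientation: [[0.921, 0.39, 0.002], [0.39, -0.921, -0.001], [0.001, 0.002, -1.0]]
ft_force: [-8.4, 3.8, 19.7]
grip_width: 0.0
clock: 20.75
tcp_pos: [0.4581, -0.2712, 0.0485]
orientation: [[0.921, 0.39, 0.002], [0.39, -0.921, -0.001], [0.001, 0.002, -1.0]]
ft_force: [-7.6, 4.0, 20.2]
grip_width: -0.001
[((np.float64(220.7), np.float64(251.5)), 76, (215, 246, 12, 11))] [((np.float64(151.5), np.float64(234.7)), 113, (141, 226, 22, 15)), ((np.float64(202.7), np.float64(298.9)), 142, (196, 292, 14, 14))]
[((np.float64(321.8), np.float64(170.6)), 51, (318, 167, 9, 8))] [((np.float64(344.0), np.float64(167.0)), 89, (339, 162, 11, 11))]
(array([ 0.64269044, -0.19285465,  0.09563962]), np.float64(0.000627908492674154))
[ 0.45805967 -0.27116082  0.04849177] [-8.46179932  3.35307259 21.19028995] [0.70361382 1.34126504 0.06857287] [ 0.    -0.001 -0.001 -0.001 -0.     0.001]
```

View pics/scene7.png

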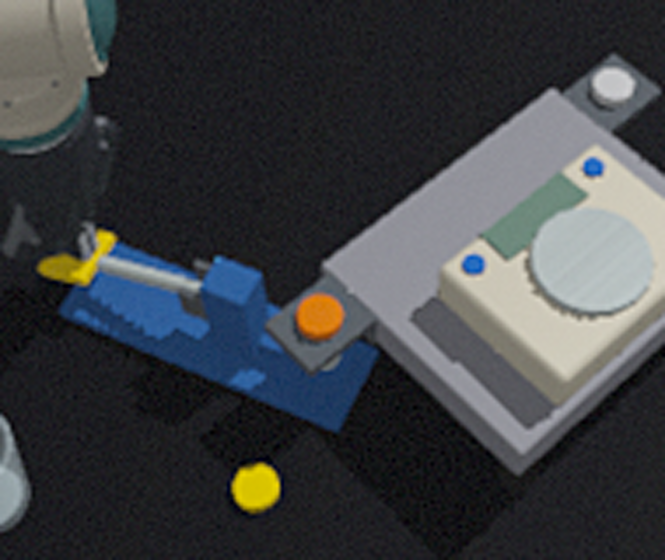

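View pics/top7.png

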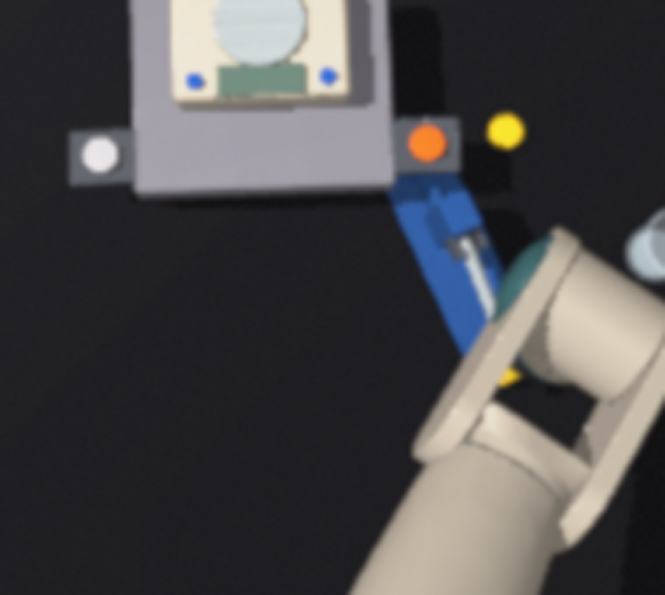

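The scene view shows the pad raised with the orange disc centred on it at (221,251), the grey disc still on its pad, and the handle flat under the fingers. The decoy and the beaker haven't moved. Readings were steady over 1.25 s, so I'm handing in.

Run:
```python
from workcell import job_done
print(job_done())
```

```text
the job is handed in; nothing more can be done
None
```

I set the jack under the orange-disc pad, pumped it once fully down and fully up, then pressed it down again. I handed in at about 21 s with the handle still held down.

**Final checks:**
- **Handle:** it is at its stop, with the tool steady at z = 48.5 mm and about 20 N. Just above the stop it took about 11 N to hold.
- **Orange pad:** the disc centre was triangulated at z ≈ 96 mm, up from 85.5 mm; fully raised should be about 97 mm. The saddle is about 2 mm or less from the pad centre.
- **Discs and bystanders:** both discs are still on their pads. The beaker and yellow look-alike disc have not moved. The bottle and tray were outside my last picture crops and were never approached.

**What was not perfect:**
- **Slab shift:** it crept about 2.5 mm towards -y during the first stroke as it tipped. I saw no further shift in the second stroke.
- **Sideways push:** the tilted handle pad put about 8–9 N sideways on the tool at the stop, but the jack's base did not move visibly.

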